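# Check terminal blocks under the loupe

## Task

Check the three terminal blocks: pick up the small sorting tray and tip it, open end low over the steel dish on the inspection stand, so that all three slide into the dish, then set the empty tray flat on the bench and let it go. Then take the loupe by its handle and hold its lens level, centred over the dish, at the focal height marked by the line round the collar on the stand's column; keep it off the column and finish while holding it still there in the gripper. Leave the collar as it is set, the dish in its place, and the camera head, vise and screwdriver where they are.

Things in the scene. Friction and masses are not known exactly. Their poses are not given: they have to be found in the camera images.
- dish: Round open stainless dish, loose, 96 mm across at the foot and 102 mm at the rim, 28 mm high, wall and floor 3 mm, 0.22 kg, standing on the foot plate of the inspection stand (plate top 14 mm above the bench). Origin: centre of its underside, z up; the dish's own yaw has no meaning.
- stage_mark (a point): Centre of the round grey inlay (112 mm) on top of the stand's foot plate, where the dish stands. The stand cannot move: a dark plate 260 x 170 x 14 mm. The point's x axis runs along the plate's length, towards the column, whose axis is 150 mm from this point; the plate reaches 75 mm from this point away from the column and 205 mm towards it.
- collar_mark (a point): Centre of the stop collar on the stand's upright aluminium column, on the column's axis, at the height of the black line round the collar's middle: this height (its z) is the focal height for the lens. Collar: steel ring 42 mm across, 12 mm high, with a thumbscrew that sticks out 44 mm from the axis on the side away from the dish. Column: 22 mm across, its top 225 mm above the bench. The collar starts 115 to 160 mm above the bench, clamped by friction (about 12 N).
- tray_mid (a point): Loose small steel sorting tray lying flat on the bench, 120 mm long (x) and 56 mm wide (y) outside, 19.5 mm high, 0.06 to 0.13 kg, walls and floor 3 mm. Two straight side walls and a back wall at x = -60 mm; the +x end is open, without a wall. It is gripped across its side walls (56 mm). This point: middle of the tray, 9 mm above its underside; x towards the open end, z up. Tray and blocks are smooth: the blocks begin to slide at a tilt of 14 to 20 degrees.
- tray_lip (a point): Middle of the tray's open end, on the upper face of its floor: 60 mm along +x from the tray's middle and 3 mm above its underside.
- block0_mid (a point): Terminal block, loose, one of three alike, lying in the tray: black plastic, 20 x 16 mm and 14 mm high, two screw heads on top, 12 g. This point: its middle, 7 mm above its underside.
- block1_mid (a point): Terminal block like block0.
- block2_mid (a point): Terminal block like block0.
- loupe_lens (a point): Centre of the lens of the hand loupe, which lies flat on the bench (6 mm above its underside). The black rim is 68 mm across and 12 mm thick; the glass is inside it. The loupe's z axis is the optical axis (up when lying); its handle runs from the rim along the loupe's -x to 145 mm from this point.
- loupe_grip (a point): Where to take the loupe's handle: on the handle's centre line, 75 mm from the lens centre along the loupe's -x, 6 mm above its underside. The handle is a straight black bar with flat sides, 18 mm wide and 12 mm thick, from 45 to 145 mm from the lens centre. The whole loupe weighs 0.1 to 0.15 kg and balances about 32 mm from the lens centre, so it should be gripped firmly.
- scope: Bystander, loose: the stand's camera head put aside, upright, black, foot 54 mm across, a screen 86 mm wide on top, 140 mm high. Origin: centre of its underside.
- vise: Bystander, loose: small blue bench vise, 115 x 62 mm, 50 mm high, with a spindle that sticks out 88 mm from the origin along its -x. Origin: centre of its underside.
- screwdriver: Bystander, loose: screwdriver 170 mm long, lying on the bench. Origin: at the middle of its length, on the bench.
Not all that is in view belongs to the job. Leave any yellow look-alike of the part that bears tray_mid alone. Of the things shaped like the part that bears loupe_lens, the black one is meant.

How it is judged:
By the outcome, as a careful person would: the job done as asked, in the order asked, and still so for the second after the job is handed in, while the arm keeps its last pose, push and grip.
It also fails if it takes over 61 s, if anything falls off the work surface, if the arm or the gripper's body presses on something with over 40 N, if the wrist force passes 120 N, or if a joint passes its speed limit or range.

## Robot

A 6-joint arm with a two-finger parallel gripper is mounted at the origin on the work surface. World frame = base frame: x ahead of the robot, y to its left, z up, the work surface at z = 0. Lengths are in mm, angles in rad, forces in N, time in s.
With the tool pointing down it reaches from about 350 to 850 mm from the base axis. Payload 8.1 kg.
Tool frame: the origin (TCP) lies midway between the tips of the shut fingers; the grasp point (between the pads) lies 19 mm behind it (manip.pinch_z is the distance from the TCP to the grasp point, in mm); z points along the fingers, x is the direction in which the jaws open and shut, and the axes are right-handed (so a half turn about z gives the same grasp; the last joint's range is limited). The gripper opens to 93 mm and grips with 3 to 60 N. Pads are 15 mm wide; open, the fingers measure 128 mm over their backs; the gripper's body (75 mm by 188 mm) begins 65 mm behind the grasp point.
Start: joints at [1.108, 0.13, 1.488, -0, 1.523, -0.085], TCP at [221.305, 557.7, 218.635] pointing down, gripper open.
Joint ranges: [-2.96, 2.96], [-0.89, 2.26], [0.02, 2.5], [-1.34, 4.48], [0, 2.73], [-2.66, 2.66]. Speed limits (rad/s): [2.39, 2.39, 2.79, 3.14, 3.14, 3.14].

## Interface

Orientations are given as a rotation vector (axis times angle).
In Python, from plant import status, eyes, manip, models gives the robot as it stands.
- The arm moves only by the tool play_rows, never from a script. Its arguments are lists of equal length, an entry for each row: "twist": the turn, a rotation vector about the tool's x, y, z in degrees, a list of three; "delta_pos": the shift along the tool's x, y, z in mm, a list of three; "gripper": the closure, from 0 (fully open) to 1 (shut). In form: {"twist": [[ax, ay, az], ...], "delta_pos": [[x, y, z], ...], "gripper": [gripper, ...]}. A call has 1 to 20 rows; each row shifts and turns the pose as measured when the row begins, along the tool's axes as they then stand; what a row does not reach is not made up. A row lasts 1/8 s, in which the tool goes at most 62.5 mm and 10.7 degrees, less where a joint would pass 70% of its speed; a pose out of reach is approached as far as the arm can. A call with a gripper value outside its range is refused whole. The fingers move at their own pace and stop on an object; "squeeze" is the grip in N (left out, the last holds). Time passes only in rows, so rows that do not move let the fingers close. It gives the time, the measured TCP pose, the force and the opening at its end, in the units of the state.
- status.read_state(): the state, without advancing time (a new reading comes with each control period).
- eyes.get_image(name): name is "scene" or "top" or "wrist"; returns (picture, depth): 384x512x3 uint8, blue, green, red; 384x512 float32, mm along the optical axis (not along the pixel's ray), 0 where there is no reading.
- eyes.calibration(name): a dict with "fovy" (degrees; the focal length in pixels is half the picture's height over the tangent of half this angle, whatever the lens; pixels are square), "cx", "cy" (the principal point, pixels), "dist_coeffs" ([k1, k2, p1, p2, k3] as OpenCV has them; the pictures are not rectified), "cam_to_world" (4x4, takes a point from camera to world coordinates); the wrist camera has in their place "mount" (4x4, takes a point from camera to tool coordinates, whose origin is the TCP and whose axes are the tool frame's). Camera axes: x right, y down, z forward; pixel columns grow to the right and rows downward; lengths in mm; the calibration is good to about 2 mm. A picture is of the moment at which its call begins: read the wrist's pose just before it. calibration takes no time and is no camera call.
- manip.sign_off(): hands the job in, once; it reports no verdict.
Trained networks look in the newest picture that a camera, given by its name, has taken for a name from the list of things; names that differ only in an ending like _2 or _b are one class to them, and where a whole thing is asked for, a point or a joint stands for the part that bears it (a point fixed in the world has none). Each returns a list of dicts, best first, with "p" (0 to 1); they miss things now and then, are a little off and sometimes report something else, mostly with a low value. They report only what shows in the picture. A call takes as long as a camera call. They do not tell look-alikes from the thing itself.
- models.boxes_of(camera, thing): "location" ([column, row] in pixels, amid what is visible of it).
- models.outline_of(camera, thing): "mask" (384x512 bool, what is visible of it) and "location" ([column, row] in pixels, amid what is visible of it).
- models.spot_point(camera, thing): "location" ([column, row] in pixels: a listed point, or the origin of a listed thing).
The state is a dict: "clock": time; "q": joint angles; "joint_vel": joint speeds; "joint_torque": joint torques, N m; "tool_pos": TCP position; "orientation": TCP orientation; "wrist_force": force on the tool from outside, world axes, zero at the start; "wrist_torque": the same for the moment, N m; "grip_width": opening from 0.0 (shut) to 1.0 (fully open).
Only numpy, scipy, OpenCV 4.12 (cv2) and the standard library are available. Lean on these libraries where they do the work, as an engineer would, in place of code of your own. Each camera call takes 0.05 s, during which the arm holds its last target. There are 200 camera calls.

## Working session

There is one attempt and no reset: what is moved stays moved. The work goes in short steps, Python scripts to look and compute and a tool call to move; the robot and the scene stay as the last step left them, time stands still between calls to the robot, and variables do not carry over. Pictures are saved under pics/ and viewed, about 8 in all and at most 12, crops included, and the job is handed in when it is done.

Besides the shell and the picture viewer there is one more tool, called after "Request:" as name(argument=value, ...) on one line, values as JSON. play_rows: Moves the arm, as the interface text tells. Its arguments: {"type":"object","properties":{"twist":{"type":"array"},"delta_pos":{"type":"array"},"gripper":{"type":"array"},"squeeze":{"type":"number"}},"required":["twist","delta_pos","gripper"]}

```bash
ls; mkdir -p pics
cat > h.py <<'E'
import numpy as np, cv2
from scipy.spatial.transform import Rotation as R
from plant import status, eyes, manip, models
def cam(name):
    c=eyes.calibration(name); f=192/np.tan(np.radians(c["fovy"])/2)
    K=np.array([[f,0,c["cx"]],[0,f,c["cy"]],[0,0,1.]]); d=np.array(c["dist_coeffs"],float)
    if "cam_to_world" in c: T=np.array(c["cam_to_world"])
    else:
        s=status.read_state(); W=np.eye(4); W[:3,:3]=R.from_rotvec(s["orientation"]).as_matrix(); W[:3,3]=s["tool_pos"]
        T=W@np.array(c["mount"])
    return K,d,T
def ray(C,px):
    K,d,T=C; p=cv2.undistortPoints(np.array(px,float).reshape(-1,1,2),K,d).reshape(-1,2)
    return np.c_[p,np.ones(len(p))]@T[:3,:3].T, T[:3,3]
def onz(C,px,z):
    v,o=ray(C,px); return o+v*((z-o[2])/v[:,2])[:,None]
def withdepth(C,px,dep):
    v,o=ray(C,px); return o+v*np.array(dep).reshape(-1,1)
def cloud(C,dep,mask=None):
    m=dep>0
    if mask is not None: m&=mask
    r,c=np.nonzero(m); return withdepth(C,np.c_[c,r],dep[r,c])
E
python3 - <<'E'
from h import *
s=status.read_state(); print(s, manip.pinch_z)
for n in("top","scene"):
    im,d=eyes.get_image(n); cv2.imwrite(f"pics/{n}0.png",im); np.save(f"{n}0.npy",d); C=cam(n)
    print(n,C[2].round(3).tolist(),C[0][0,0],C[1])
    for t,z in dict(dish=0,stage_mark=14,collar_mark=None,tray_mid=9,tray_lip=3,block0_mid=10,loupe_lens=6,loupe_grip=6,scope=0,vise=0,screwdriver=0).items():
        for o in models.spot_point(n,t)[:4]:
            p=o["location"]; c,r=map(int,np.round(p)); 
            print(t,round(o["p"],2),np.round(p,1),onz(C,[p],z)[0].round(1) if z is not None else '', withdepth(C,[p],[d[min(r,383),min(c,511)]])[0].round(1))
E
cd pics; python3 -c "
import cv2
for n in('top','scene'): cv2.imwrite(n+'0b.png',cv2.resize(cv2.imread(n+'0.png'),(800,600)))"
```

```text
pics
{'clock': 0.0, 'q': array([ 1.10757771e+00,  1.31141849e-01,  1.48925396e+00,  3.34160770e-05,
        1.52299703e+00, -8.54364647e-02]), 'joint_vel': array([ 0.00063338,  0.00101384,  0.00203416, -0.00224228,  0.00156374,
        0.00119524]), 'joint_torque': array([ 8.67724466e-04, -5.59869254e+01, -4.91747653e+01,  7.64587708e-02,
        3.58495535e-02, -1.10719852e-04]), 'tool_pos': array([221.05412254, 557.19600297, 217.61288558]), 'orientation': array([ 2.59834474e+00,  1.76432824e+00, -2.49137250e-03]), 'wrist_force': array([-0.12370343, -0.31676834,  0.11809077]), 'wrist_torque': array([ 0.00893783, -0.00200196,  0.04573211]), 'grip_width': 0.9972038370488778} 18.8
top [[-0.025, -0.991, 0.134, 425.55], [-1.0, 0.025, -0.001, -55.993], [-0.003, -0.134, -0.991, 1112.486], [0.0, 0.0, 0.0, 1.0]] 351.5317359869444 [0.03283465 0.         0.         0.         0.        ]
dish 0.96 [232.9 214.7] [510.6   2.5   0. ] [509.4   1.8  15. ]
stage_mark 0.88 [232.9 212.6] [516.1   1.7  14. ] [516.1   1.7  13.7]
collar_mark 0.58 [220.8 162.3]  [647.6  26.2 145.7]
tray_mid 0.64 [ 91.6 23
[... 1518 characters left out ...]
 250.7] [388.6 434.9   3. ] [385.6 435.6  -0.8]
block0_mid 0.57 [387.4 234.7] [418.  305.2  10. ] [420.8 305.1  13.6]
loupe_lens 0.69 [158.9 138.8] [ 489.  -520.6    6. ] [ 492.8 -515.6   11.4]
loupe_lens 0.58 [209.7 161.3] [ 474. -301.    6.] [ 473.  -301.9    4.6]
loupe_lens 0.51 [149.7 192.7] [ 687.5 -371.9    6. ] [ 695.7 -358.5   23.9]
loupe_grip 0.82 [215.9 141. ] [ 382.7 -345.     6. ] [ 374.5 -352.2   -4.2]
loupe_grip 0.82 [155.6 152.4] [ 546.1 -482.1    6. ] [ 547.8 -479.7    8.7]
scope 0.87 [150.  192.5] [ 683.7 -376.2    0. ] [ 692.1 -362.5   18.3]
vise 0.64 [374.3 334.3] [699.  379.5   0. ] [702.2 378.7   7.1]
screwdriver 0.73 [327.5 304.5] [695.9 252.9   0. ] [698.3 253.    5.4]
```

View pics/top0b.png

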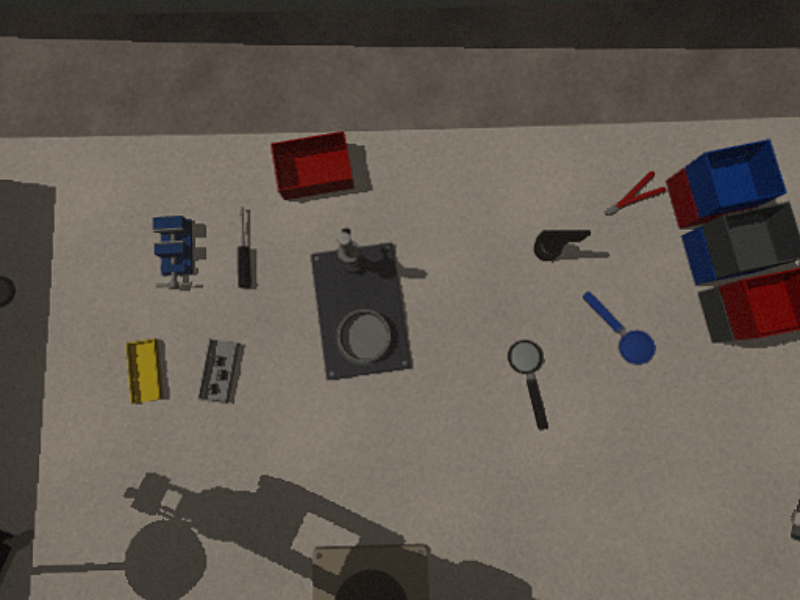

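View pics/scene0b.png

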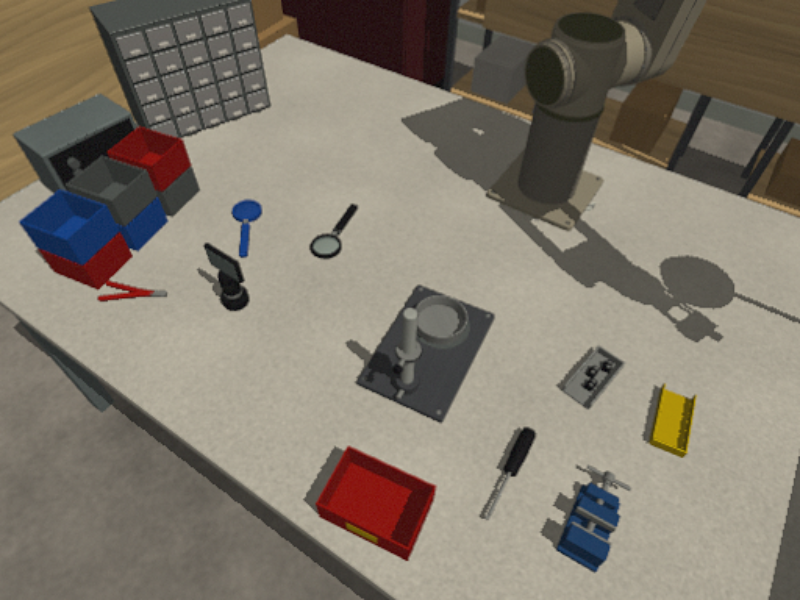

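The top view shows the steel tray at about (141,237) px with its open end away from the robot, the dish at (234,216), and the column at (221,150). The black loupe's lens is at (336,228), handle towards the robot. The yellow tray and the blue loupe are the look-alikes. Next I'll measure the stand from depth and plan the first move.

```bash
cat >> h.py <<'E'
def pose():
    s=status.read_state(); return np.array(s["tool_pos"]),R.from_rotvec(s["orientation"])
def down(yaw,tilt=0):
    "tool x at yaw (deg) level, pointing down, then turned by tilt deg about tool x"
    return R.from_euler('z',yaw,degrees=True)*R.from_euler('x',180,degrees=True)*R.from_euler('x',tilt,degrees=True)
def plan(pos,rot,src=None):
    p,r=src or pose(); print("delta tool mm",r.inv().apply(np.array(pos)-p).round(1),"twist deg",(r.inv()*rot).as_rotvec(degrees=True).round(1),
      "after-turn delta",rot.inv().apply(np.array(pos)-p).round(1))
def fitcircle(P):
    A=np.c_[2*P[:,:2],np.ones(len(P))]; x=np.linalg.lstsq(A,(P[:,:2]**2).sum(1),rcond=None)[0]
    return x[:2],np.sqrt(x[2]+x[:2]@x[:2])
E
python3 - <<'E'
from h import *
for n in("top","scene"):
    d=np.load(n+"0.npy"); P=cloud(cam(n),d)
    rim=P[(np.hypot(P[:,0]-512,P[:,1]-3)<60)&(P[:,2]>34)&(P[:,2]<50)]; c,r=fitcircle(rim); print(n,"rim",c.round(1),r.round(1),len(rim),"z",np.percentile(rim[:,2],[5,50,95]).round(1))
    pl=P[(np.hypot(P[:,0]-512,P[:,1]-3)>56)&(np.hypot(P[:,0]-512,P[:,1]-3)<75)&(abs(P[:,2]-14)<8)]; print("plate z",np.median(pl[:,2]).round(1))
    col=P[(np.hypot(P[:,0]-660,P[:,1]-26)<50)&(P[:,2]>60)]; h,e=np.histogram(col[:,2],bins=np.arange(60,245,5))
    print("col hist",[(int(a),int(b)) for a,b in zip(e,h) if b]); t=col[col[:,2]>215]; print("coltop",t.mean(0).round(1),len(t))
    w=P[(P[:,0]>410)&(P[:,0]<500)&(P[:,1]>250)&(P[:,1]<330)]
    print(np.median(P[(P[:,0]>400)&(P[:,0]<500)&(P[:,1]>120)&(P[:,1]<200)][:,2]))
print(np.array(eyes.calibration("wrist")["mount"]).round(3).tolist(), cam("wrist")[0][0,0])
plan([450,291,230],down(80))
E
```

```text
top rim [ 5.096e+02 -2.000e-01] 48.8 128 z [36.2 40.8 44.6]
plate z 13.4
col hist [(60, 3), (65, 1), (70, 1), (115, 1), (120, 8), (125, 80), (130, 32), (135, 2), (140, 3), (145, 3), (150, 4), (155, 2), (160, 5), (165, 3), (170, 4), (175, 3), (180, 1), (185, 5), (190, 4), (195, 4), (200, 3), (205, 4), (210, 3), (215, 4), (220, 37), (225, 16)]
coltop [656.5  20.2 223.7] 57
-0.9976910457598933
scene rim [508.5   2.3] 48.8 164 z [34.7 39.8 42.8]
plate z 13.4
col hist [(60, 7), (65, 8), (70, 4), (75, 6), (80, 12), (85, 5), (90, 7), (95, 6), (100, 2), (115, 2), (120, 30), (125, 123), (130, 30), (135, 6), (140, 12), (145, 9), (150, 9), (155, 8), (160, 10), (165, 12), (170, 6), (175, 12), (180, 11), (185, 9), (190, 13), (195, 10), (200, 13), (205, 12), (210, 8), (215, 16), (220, 44), (225, 14)]
coltop [658.4  23.9 222.5] 74
-0.7550926576506072
[[1.0, 0.001, -0.0, -0.762], [-0.001, 0.961, 0.277, -78.13], [0.001, -0.277, 0.961, -165.664], [0.0, 0.0, 0.0, 1.0]] 318.4614666340582
delta tool mm [-163.5  310.9  -11.3] twist deg [  0.   -0.  -11.6] after-turn delta [-222.9  271.5  -11.3]
```

Request:
play_rows(twist=[[0, 0, -4], [0, 0, -4], [0, 0, -4], [0, 0, 0], [0, 0, 0], [0, 0, 0], [0, 0, 0], [0, 0, 0], [0, 0, 0], [0, 0, 0]], delta_pos=[[0, 0, 0], [0, 0, 0], [0, 0, 0], [-36, 43, -2], [-36, 43, -2], [-36, 43, -2], [-36, 43, -2], [-36, 43, -2], [-36, 43, -2], [0, 0, 0]], gripper=[0, 0, 0, 0, 0, 0, 0, 0, 0, 0])

```text
clock: 2.45
tool_pos: [447.4, 296.2, 231.3]
orientation: [2.39, 2.038, 0.004]
wrist_force: [-0.1, 0.2, 0.2]
grip_width: 1.001
```

Run:
```python
from h import *
p,r=pose(); print(p.round(1)); C=cam("wrist"); im,d=eyes.get_image("wrist"); cv2.imwrite("pics/w1.png",im); np.save("w1.npy",d)
for t,z in dict(tray_mid=9,tray_lip=3,block0_mid=10).items():
    for o in models.spot_point("wrist",t)[:4]:
        q=o["location"]; print(t,round(o["p"],2),np.round(q,1),onz(C,[q],z)[0].round(1))
for o in models.outline_of("wrist","tray_mid")[:3]:
    m=o["mask"].astype(np.uint8); (c,_)=cv2.findContours(m,0,2); c=max(c,key=cv2.contourArea)
    q=onz(C,c.reshape(-1,2),19.5); rc=cv2.minAreaRect(q[:,:2].astype(np.float32)); print(round(o["p"],2),rc)
P=cloud(C,d); w=P[(abs(P[:,0]-452)<90)&(abs(P[:,1]-291)<60)&(P[:,2]>14.5)&(P[:,2]<26)]
print("walls",len(w),cv2.minAreaRect(w[:,:2].astype(np.float32)),np.median(w[:,2]))
```

```text
[447.4 296.2 231.3]
tray_mid 0.97 [257.6 169.4] [447.3 295.1   9. ]
tray_mid 0.68 [371.6 151.8] [447.3 437.4   9. ]
tray_lip 0.83 [362.6 106.2] [391.4 432.3   3. ]
tray_lip 0.56 [257.4 213.8] [506.9 285.3   3. ]
block0_mid 0.65 [264.4 139.2] [411.8 309.   10. ]
block0_mid 0.22 [254.3 168.2] [445.  291.3  10. ]
0.9 ((450.0649719238281, 436.70806884765625), (121.48719787597656, 60.478294372558594), 7.350675106048584)
0.72 ((443.56158447265625, 294.63262939453125), (59.60974884033203, 121.15838623046875), 79.7684097290039)
0.42 ((704.4560546875, 248.07130432128906), (21.91254425048828, 65.12537384033203), 89.2940444946289)
walls 1125 ((446.291015625, 293.805908203125), (56.7418212890625, 120.81843566894531), 80.1534652709961) 18.029394467986606
```

View pics/w1.png

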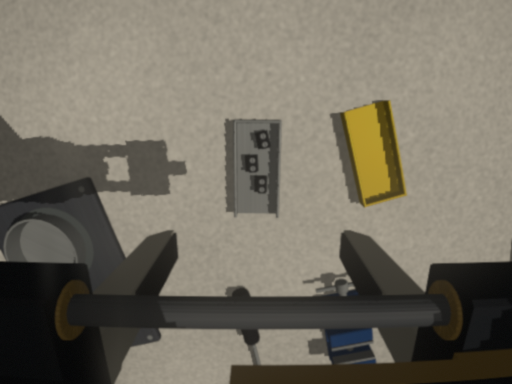

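Request:
play_rows(twist=[[0, 0, 0.7], [0, 0, 0], [0, 0, 0], [0, 0, 0], [0, 0, 0], [0, 0, 0], [0, 0, 0]], delta_pos=[[-2.3, -0.5, 50], [0, 0, 50], [0, 0, 50], [0, 0, 50], [0, 0, 20], [0, 0, 0], [0, 0, 0]], gripper=[0, 0, 0, 0, 0, 0, 0])

```text
clock: 3.58
tool_pos: [439.1, 308.2, 7.2]
orientation: [-2.379, -2.05, -0.01]
wrist_force: [0.4, 0.4, 1.5]
grip_width: 0.996
```

Request:
play_rows(twist=[[0, 0, 0], [0, 0, 0], [0, 0, 0]], delta_pos=[[-12.8, 9.5, 0], [0, 0, 0], [0, 0, 0]], gripper=[0, 0, 0])

```text
clock: 3.95
tool_pos: [449.5, 294.6, 10.8]
orientation: [2.379, 2.051, 0.019]
wrist_force: [0.8, -0.1, 0.8]
grip_width: 1.002
```

Run:
```python
from h import *
p,r=pose(); print(p.round(1), r.as_matrix().round(4).tolist(), status.read_state()["joint_vel"].round(4)); plan([446.5,294,3],down(80.2))
C=cam("wrist"); im,d=eyes.get_image("wrist"); cv2.imwrite("pics/w2.png",im)
```

```text
[449.5 294.6  10.8] [[0.1475, 0.989, 0.0096], [0.989, -0.1475, 0.0078], [0.0092, 0.0084, -0.9999]] [-0.0099 -0.008  -0.0059 -0.0049  0.0026 -0.0043]
delta tool mm [-1.2 -3.   7.8] twist deg [ 0.5 -0.5  1.3] after-turn delta [-1.1 -2.9  7.8]
```

View pics/w2.png

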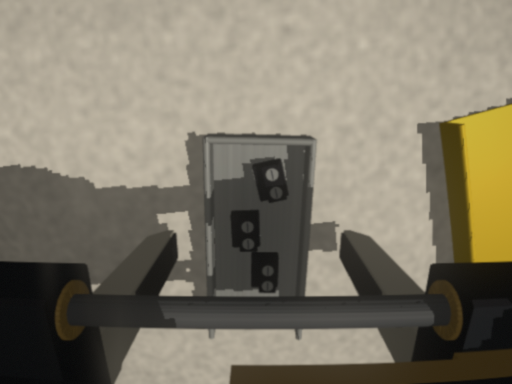

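The wrist view shows the fingers (178 and 342 px) centred on the tray, whose walls are at 207 and 313 px. The three blocks lie inside, and the open end faces the bottom of the picture.

Request:
play_rows(twist=[[0.5, -0.5, 1.3], [0, 0, 0], [0, 0, 0]], delta_pos=[[-1, -3, 4], [0, 0, 3], [0, 0, 0]], gripper=[0, 0, 0])

```text
clock: 4.38
tool_pos: [446.3, 294.2, 3.5]
orientation: [-2.404, -2.021, 0.001]
wrist_force: [-0.1, 0.1, -0.8]
grip_width: 0.998
```

Request:
play_rows(twist=[[0, 0, 0], [0, 0, 0], [0, 0, 0], [0, 0, 0], [0, 0, 0], [0, 0, 0], [0, 0, 0], [0, 0, 0]], delta_pos=[[0, 0, 0], [0, 0, 0], [0, 0, 0], [0, 0, 0], [0, 0, 0], [0, 0, 0], [0, 0, 0], [0, 0, 0]], gripper=[1, 1, 1, 1, 1, 1, 1, 1], squeeze=35)

```text
clock: 5.38
tool_pos: [446.1, 294.3, 3.3]
orientation: [-2.404, -2.022, 0.001]
wrist_force: [-0.1, 0.2, -0.9]
grip_width: 0.603
```

Request:
play_rows(twist=[[0, 0, 0], [0, 0, 0], [-1, 0, 0], [-2, 0, 0], [-2, 0, 0], [-2, 0, 0], [0, 0, 0]], delta_pos=[[0, 0, -8], [0, 0, -16], [0, 0, -24], [0, 0, -24], [0, 0, -16], [0, 0, -8], [0, 0, 0]], gripper=[1, 1, 1, 1, 1, 1, 1])

```text
clock: 6.25
tool_pos: [445.7, 295.3, 109.4]
orientation: [2.33, 1.958, 0.13]
wrist_force: [-0.2, 0.2, -1.0]
grip_width: 0.599
```

```bash
cat >> h.py <<'E'
d8=np.array([np.cos(np.radians(-82)),np.sin(np.radians(-82)),0])
def tiptcp(t,Lz,up=18,c=(509,1)):
    t=np.radians(t); return np.array([*c,Lz])-up*d8-60*(d8*np.cos(t)-np.array([0,0,1])*np.sin(t))
E
python3 - <<'E'
from h import *
p,r=pose(); print(p.round(1), status.read_state()["q"].round(2),r.as_matrix()[:,0].round(3),r.as_matrix()[:,2].round(3)); T=tiptcp(-8,85); print(T.round(1)); plan(T,down(8,-8))
E
```

```text
[445.7 295.3 109.4] [ 0.55 -0.06  1.89 -0.09  1.21 -0.82] [0.172 0.985 0.003] [ 0.126 -0.019 -0.992]
[498.2  77.7  76.6]
delta tool mm [-205.5   84.4   43.2] twist deg [-0.7 -9.8 71.4] after-turn delta [ 21.7 216.1  63.4]
```

Request:
play_rows(twist=[[0, -0.3, 2.5], [0, -0.7, 5], [0, -0.7, 5], [0, -0.7, 5], [0, -0.7, 5], [0, -0.7, 5], [0, -0.7, 5], [0, -0.7, 5], [0, -0.7, 5], [0, -0.7, 5], [0, -0.7, 5], [0, -0.7, 5], [0, -0.7, 5], [0, -0.7, 5], [0, -0.5, 4], [0, 0, 0], [0, 0, 0]], delta_pos=[[0, 0, 0], [0, 0, 0], [0, 0, 0], [0, 0, 0], [0, 0, 0], [0, 0, 0], [0, 0, 0], [0, 0, 0], [0, 0, 0], [0, 0, 0], [0, 0, 0], [0, 0, 0], [0, 0, 0], [0, 0, 0], [0, 0, 0], [0, 0, 0], [0, 0, 0]], gripper=[1, 1, 1, 1, 1, 1, 1, 1, 1, 1, 1, 1, 1, 1, 1, 1, 1])

```text
clock: 8.38
tool_pos: [445.5, 293.0, 110.2]
orientation: [3.008, 0.145, -0.029]
wrist_force: [0.1, -0.5, -1.2]
grip_width: 0.602
```

Run:
```python
from h import *
p,r=pose(); print(p.round(1), r.as_matrix()[:,0].round(3),r.as_matrix()[:,2].round(3)); plan(tiptcp(-8,85),down(8,-8))
```

```text
[445.5 293.  110.2] [ 0.995  0.094 -0.025] [-0.013 -0.131 -0.991]
delta tool mm [ 33.  213.3  60.8] twist deg [-0.6  1.8 -2.4] after-turn delta [ 22.2 213.8  63.9]
```

Request:
play_rows(twist=[[-0.3, 0.9, -1.2], [-0.3, 0.9, -1.2], [0, 0, 0], [0, 0, 0], [0, 0, 0], [0, 0, 0], [0, 0, 0], [0, 0, 0], [0, 0, 0], [0, 0, 0], [0, 0, 0], [0, 0, 0]], delta_pos=[[0, 0, 0], [0, 0, 0], [1, 10, 3], [2, 20, 6], [3, 26, 8], [3, 26, 8], [3, 26, 8], [3, 26, 8], [3, 26, 8], [3, 26, 8], [2, 18, 5], [0, 8, 2]], gripper=[1, 1, 1, 1, 1, 1, 1, 1, 1, 1, 1, 1])

```text
clock: 9.88
tool_pos: [500.7, 61.6, 74.1]
orientation: [2.992, 0.214, 0.016]
wrist_force: [0.4, 0.6, -1.8]
grip_width: 0.602
```

Run:
```python
from h import *
p,r=pose(); print(p.round(1), r.as_matrix()[:,0].round(3),r.as_matrix()[:,2].round(3)); plan(tiptcp(0,60),down(8,0))
for n in ("wrist",):
    im,d=eyes.get_image(n); cv2.imwrite("pics/w3.png",im); np.save("w3.npy",d)
C=cam("wrist"); P=cloud(C,d)
rim=P[(np.hypot(P[:,0]-509,P[:,1]-1)<60)&(P[:,1]<-5)&(P[:,2]>34)&(P[:,2]<50)]; print("rim",fitcircle(rim),len(rim),np.median(rim[:,2]))
col=P[(np.hypot(P[:,0]-658,P[:,1]-22)<50)&(P[:,2]>60)];h,e=np.histogram(col[:,2],bins=np.arange(60,245,3)); print([(int(a),int(b)) for a,b in zip(e,h) if b])
for t in("collar_mark","dish"): print(t,[(round(o["p"],2),np.round(o["location"],1)) for o in models.spot_point("wrist",t)[:2]])
```

```text
[500.7  61.6  74.1] [0.99  0.142 0.   ] [ 0.02  -0.141 -0.99 ]
delta tool mm [ -0.2 -18.7  11.5] twist deg [ 8.2 -0.   0.2] after-turn delta [ -0.2 -16.8  14.1]
rim (array([507.25990113,  -3.74176043]), np.float64(44.66975862985973)) 97 41.43548527180184
[]
collar_mark []
dish []
```

View pics/w3.png

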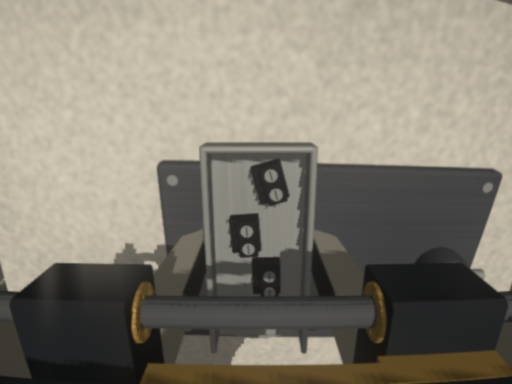

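The blocks are still in the tray (at (270,182), (245,235), (267,275) px), and it is over the plate. The TCP overshot by about 17 mm, so I'll level it and correct.

Request:
play_rows(twist=[[2, 0, 0], [2, 0, 0], [2, 0, 0], [2, 0, 0], [0, 0, 0], [0, 0, 0]], delta_pos=[[0, -4, 2], [0, -4, 2], [0, -4, 3], [0, -4, 3], [0, 0, 0], [0, 0, 0]], gripper=[1, 1, 1, 1, 1, 1])

```text
clock: 10.78
tool_pos: [498.4, 83.0, 63.1]
orientation: [-3.124, -0.233, -0.003]
wrist_force: [0.1, -0.1, -0.9]
grip_width: 0.599
```

Run:
```python
from h import *
p,r=pose(); print(p.round(1), r.as_matrix()[:,0].round(3),r.as_matrix()[:,2].round(3)); plan(tiptcp(0,60),down(8,0)); plan(tiptcp(12,55),down(8,12))
```

```text
[498.4  83.   63.1] [0.989 0.148 0.002] [ 0.001  0.009 -1.   ]
delta tool mm [-1.   4.7  3. ] twist deg [-0.5 -0.1  0.5] after-turn delta [-0.9  4.7  3.1]
delta tool mm [-0.9  6.  -4.4] twist deg [11.5 -0.1  0.5] after-turn delta [-0.9  5.  -5.5]
```

Request:
play_rows(twist=[[3, 0, 0], [3, 0, 0], [3, 0, 0], [2.5, 0, 0.5], [0, 0, 0]], delta_pos=[[0, 1.5, -1.3], [0, 1.5, -1.3], [0, 1.5, -1.3], [-0.9, 1.5, -1.3], [0, 0, 0]], gripper=[1, 1, 1, 1, 1])

```text
clock: 11.4
tool_pos: [498.9, 78.2, 68.8]
orientation: [-2.921, -0.212, 0.019]
wrist_force: [-0.3, 0.3, -0.7]
grip_width: 0.6
```

Run:
```python
from h import *
p,r=pose(); print(p.round(1), r.as_matrix()[:,0].round(3),r.as_matrix()[:,2].round(3)); plan(tiptcp(12,55),down(8,12));plan(tiptcp(25,48),down(8,25))
```

```text
[498.9  78.2  68.8] [0.99  0.144 0.003] [-0.028  0.21  -0.977]
delta tool mm [-0.8  1.5  1.1] twist deg [-0.2 -0.1  0.3] after-turn delta [-0.8  1.5  1.1]
delta tool mm [-0.8  4.4 -5.6] twist deg [12.8 -0.1  0.3] after-turn delta [-0.8  3.1 -6.4]
```

Request:
play_rows(twist=[[2, 0, 0], [2, 0, 0], [2, 0, 0], [2, 0, 0], [2, 0, 0], [2.5, 0, 0], [0, 0, 0], [0, 0, 0], [0, 0, 0]], delta_pos=[[0, 0.6, -1], [0, 0.6, -1], [0, 0.6, -1], [0, 0.6, -1], [0, 0.6, -1], [0, 0.6, -1], [0, 0, 0], [0, 0, 0], [0, 0, 0]], gripper=[1, 1, 1, 1, 1, 1, 1, 1, 1])

```text
clock: 12.52
tool_pos: [499.9, 73.1, 73.8]
orientation: [-2.691, -0.197, 0.04]
wrist_force: [-0.8, -0.0, -0.5]
grip_width: 0.601
```

Run:
```python
from h import *
p,r=pose(); print(p.round(1), r.as_matrix()[:,0].round(3),r.as_matrix()[:,2].round(3)); plan(tiptcp(25,48),down(8,25)); plan(tiptcp(35,50),down(8,35))
im,d=eyes.get_image("wrist"); im2,_=eyes.get_image("scene"); cv2.imwrite("pics/c4.png",np.hstack([cv2.resize(im,(400,300)),cv2.resize(im2[130:280,180:380],(400,300),interpolation=2)]))
```

```text
[499.9  73.1  73.8] [0.989 0.145 0.003] [-0.06   0.425 -0.903]
delta tool mm [-1.   0.4  0.3] twist deg [-0.4 -0.   0.4] after-turn delta [-1.   0.4  0.3]
delta tool mm [ -1.    0.4 -12. ] twist deg [9.6 0.  0.4] after-turn delta [ -1.   -1.6 -11.9]
```

View pics/c4.png

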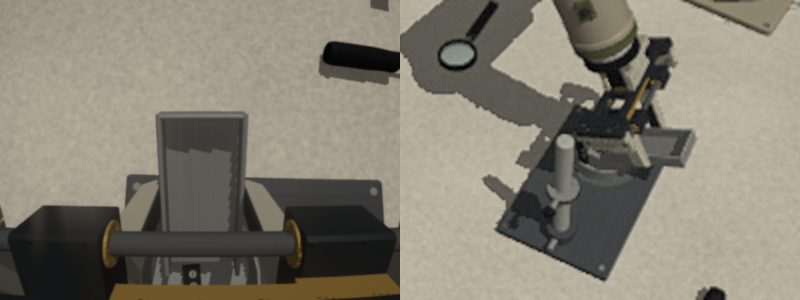

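The tray looks empty at 25°, with a block visible in the dish at (190,270). I'll tilt further to clear any block left at the lip.

Request:
play_rows(twist=[[2.5, 0, 0], [2.5, 0, 0], [2.5, 0, 0], [2.5, 0, 0], [0, 0, 0], [0, 0, 0], [0, 0, 0]], delta_pos=[[0, 0, -3], [0, 0, -3], [0, 0, -3], [0, 0, -3], [0, 0, 0], [0, 0, 0], [0, 0, 0]], gripper=[1, 1, 1, 1, 1, 1, 1])

```text
clock: 13.5
tool_pos: [501.0, 66.6, 85.0]
orientation: [-2.505, -0.184, 0.055]
wrist_force: [-0.1, 0.2, -1.5]
grip_width: 0.597
```

Run:
```python
from h import *
p,r=pose(); print(p.round(1), r.as_matrix()[:,0].round(3),r.as_matrix()[:,2].round(3)); 
u=r.as_matrix(); print("world up in tool",(r.inv().apply([0,0,1])).round(3)); plan([p[0]-8,p[1]+60,p[2]+60],r)
```

```text
[501.   66.6  85. ] [0.989 0.145 0.004] [-0.083  0.584 -0.807]
world up in tool [ 0.004 -0.59  -0.807]
delta tool mm [  1.  -84.3 -12.7] twist deg [0. 0. 0.] after-turn delta [  1.  -84.3 -12.7]
```

Request:
play_rows(twist=[[0, 0, 0], [0, 0, 0], [0, 0, 0], [0, 0, 0], [-6, 0, 0], [-6, 0, 0], [-6, 0, 0], [-6, 0, 0], [-6, 0, 0], [-6, 0, 0], [0, 0, 0], [0, 0, 0]], delta_pos=[[0, -10, -12], [0, -12, -16], [0, -20, -10], [0, -25, -5], [0, -25, 0], [0, -25, 0], [0, -25, 0], [0, -25, 0], [0, -20, 0], [0, -10, 0], [0, 0, 0], [0, 0, 0]], gripper=[1, 1, 1, 1, 1, 1, 1, 1, 1, 1, 1, 1])

```text
clock: 15.0
tool_pos: [481.0, 219.3, 235.8]
orientation: [3.123, 0.224, 0.048]
wrist_force: [0.3, -0.4, -0.4]
grip_width: 0.595
```

Run:
```python
from h import *
p,r=pose(); print(p.round(1), r.as_matrix()[:,0].round(3),r.as_matrix()[:,2].round(3)); plan([455,240,30],down(8,0))
C=cam("top"); im,d=eyes.get_image("top"); im2,_=eyes.get_image("scene")
print([(round(o["p"],2),np.round(o["location"],1)) for o in models.spot_point("top","block0_mid")[:4]],[(round(o["p"],2),np.round(o["location"],1)) for o in models.spot_point("scene","block0_mid")[:4]])
P=cloud(C,d);rim=P[(np.hypot(P[:,0]-509,P[:,1]-1)<60)&(P[:,2]>34)&(P[:,2]<50)]; print("rim",fitcircle(rim),len(rim))
cv2.imwrite("pics/c5.png",np.hstack([cv2.resize(im[140:290,150:350],(400,300)),cv2.resize(im2[130:280,180:380],(400,300),interpolation=2)]))
```

```text
[481.  219.3 235.8] [0.989 0.143 0.03 ] [ 0.031 -0.008 -0.999]
delta tool mm [-28.9 -26.7 204.7] twist deg [ 0.7 -1.7  0.2] after-turn delta [-22.9 -24.1 205.8]
[(0.47, array([240.4, 209.7]))] [(0.48, array([268.3, 206.2]))]
rim (array([5.09412550e+02, 6.40780838e-02]), np.float64(48.37682537173308)) 135
```

View pics/c5.png

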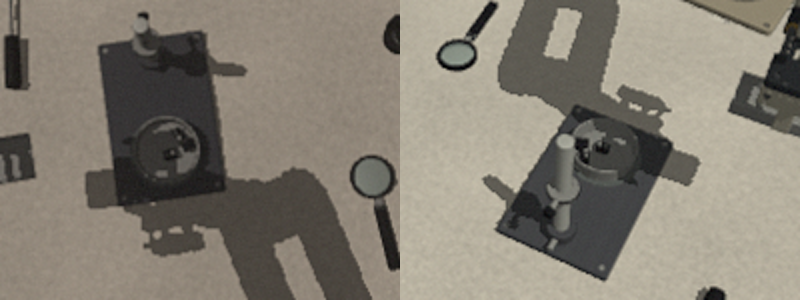

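Blocks are in the dish at top-crop (170,155) and (185,142), and the dish hasn't moved. Now to set the tray down.

Request:
play_rows(twist=[[0.7, -1.7, 0.2], [0, 0, 0], [0, 0, 0], [0, 0, 0], [0, 0, 0], [0, 0, 0], [0, 0, 0], [0, 0, 0]], delta_pos=[[0, 0, 0], [-6, -6, 45], [-6, -6, 45], [-6, -6, 45], [-6, -6, 40], [0, 0, 20], [0, 0, 0], [0, 0, 0]], gripper=[1, 1, 1, 1, 1, 1, 1, 1])

```text
clock: 16.2
tool_pos: [455.4, 233.8, 34.4]
orientation: [-3.132, -0.193, 0.016]
wrist_force: [0.5, 0.3, 0.8]
grip_width: 0.596
```

Run:
```python
from h import *
p,r=pose(); print(p.round(1), r.as_matrix()[:,0].round(4),r.as_matrix()[:,2].round(4)); plan([p[0],p[1],4],down(8,0))
P=cloud(cam("top"),eyes.get_image("top")[1]); m=P[(np.hypot(P[:,0]-509,P[:,1])<40)]
h,e=np.histogram(m[:,2],bins=np.arange(10,60,3)); print([(int(a),int(b)) for a,b in zip(e,h) if b])
```

```text
[455.4 233.8  34.4] [ 0.9924  0.1229 -0.0102] [-0.0106  0.0025 -0.9999]
delta tool mm [ 0.3  0.1 30.4] twist deg [-0.2  0.6 -0.9] after-turn delta [ 0.  -0.  30.4]
[(10, 31), (13, 149), (16, 208), (19, 40), (22, 8), (25, 15), (28, 33), (31, 31), (34, 2)]
```

Request:
play_rows(twist=[[-0.2, 0.6, -0.9], [0, 0, 0], [0, 0, 0], [0, 0, 0]], delta_pos=[[0, 0, 12], [0, 0, 11], [0, 0, 4], [0, 0, 0]], gripper=[1, 1, 1, 1])

```text
clock: 16.75
tool_pos: [457.2, 234.4, 7.9]
orientation: [-3.132, -0.219, -0.008]
wrist_force: [0.9, 0.2, -0.9]
grip_width: 0.597
```

Run:
```python
from h import *
p,r=pose(); print(p.round(1), r.as_matrix()[:,0].round(4),r.as_matrix()[:,2].round(4)); plan([p[0],p[1],3.5],down(8,0))
```

```text
[457.2 234.4   7.9] [0.9902 0.1394 0.0049] [ 0.0047  0.0018 -1.    ]
delta tool mm [-0.   0.   4.4] twist deg [-0.1 -0.3  0. ] after-turn delta [ 0.  -0.   4.4]
```

Request:
play_rows(twist=[[0, -0.3, 0], [0, 0, 0], [0, 0, 0]], delta_pos=[[0, 0, 3], [0, 0, 2], [0, 0, 0]], gripper=[1, 1, 1])

```text
clock: 17.12
tool_pos: [457.8, 234.8, 3.4]
orientation: [-3.132, -0.22, -0.0]
wrist_force: [0.1, 1.1, -0.3]
grip_width: 0.599
```

Request:
play_rows(twist=[[0, 0, 0], [0, 0, 0], [0, 0, 0], [0, 0, 0], [0, 0, 0], [0, 0, 0], [0, 0, 0], [0, 0, 0], [0, 0, 0], [0, 0, 0], [0, 0, 0]], delta_pos=[[0, 0, 0], [0, 0, 0], [0, 0, 0], [0, 0, 0], [0, 0, -15], [0, 0, -40], [0, 0, -50], [0, 0, -50], [0, 0, -50], [0, 0, 0], [0, 0, 0]], gripper=[0, 0, 0, 0, 0, 0, 0, 0, 0, 0, 0])

```text
clock: 18.5
tool_pos: [457.5, 234.4, 220.9]
orientation: [-3.131, -0.219, -0.007]
wrist_force: [0.3, 0.1, -1.4]
grip_width: 1.001
```

Run:
```python
from h import *
p,r=pose(); print(p.round(1), status.read_state()["grip_width"],status.read_state()["q"].round(2)); plan([480,40,280],r);plan([390,-330,230],r)
plan([p[0],p[1],p[2]],down(107)); 
C=cam("wrist"); im,d=eyes.get_image("wrist"); P=cloud(C,d)
w=P[(abs(P[:,0]-457)<60)&(abs(P[:,1]-235)<90)&(P[:,2]>14)&(P[:,2]<26)]; print(len(w),cv2.minAreaRect(w[:,:2].astype(np.float32)) if len(w) else '',np.percentile(w[:,2],[5,50,95]) if len(w) else '')
```

```text
[457.5 234.4 220.9] 1.001433002734646 [ 0.37 -0.11  1.73  0.    1.52  0.23]
delta tool mm [ -4.6 195.4 -59.5] twist deg [0. 0. 0.] after-turn delta [ -4.6 195.4 -59.5]
delta tool mm [-145.6  549.4  -11. ] twist deg [0. 0. 0.] after-turn delta [-145.6  549.4  -11. ]
delta tool mm [0. 0. 0.] twist deg [  0.1  -0.3 -99. ] after-turn delta [0. 0. 0.]
734 ((456.79608154296875, 232.38209533691406), (56.70475769042969, 119.76144409179688), 8.126474380493164) [17.4555286  18.8355968  20.15592923]
```

Request:
play_rows(twist=[[0, 0, 0], [0, 0, 0], [0, 0, 0], [0, 0, 0], [0, 0, 0], [0, 0, 0], [0, 0, 0]], delta_pos=[[0, 20, -20], [0, 40, -20], [0, 40, -20], [0, 40, 0], [0, 40, 0], [0, 10, 0], [0, 0, 0]], gripper=[0, 0, 0, 0, 0, 0, 0])

```text
clock: 19.42
tool_pos: [479.8, 41.0, 272.0]
orientation: [-3.132, -0.222, 0.02]
wrist_force: [0.5, 0.5, 0.2]
grip_width: 1.001
```

Run:
```python
from h import *
p,r=pose(); print(p.round(1)); C=cam("wrist"); im,d=eyes.get_image("wrist"); cv2.imwrite("pics/w6.png",im); np.save("w6.npy",d)
P=cloud(C,d); rim=P[(np.hypot(P[:,0]-509,P[:,1]-1)<60)&(P[:,2]>36)&(P[:,2]<50)]; print("rim",fitcircle(rim),len(rim),np.percentile(rim[:,2],[5,50,95]))
print("plate",np.median(P[(np.hypot(P[:,0]-509,P[:,1])<75)&(np.hypot(P[:,0]-509,P[:,1])>58)][:,2]))
col=P[(np.hypot(P[:,0]-658,P[:,1]-22)<35)&(P[:,2]>60)];h,e=np.histogram(col[:,2],bins=np.arange(60,245,2)); print([(int(a),int(b)) for a,b in zip(e,h) if b])
t=P[(np.hypot(P[:,0]-658,P[:,1]-22)<35)&(P[:,2]>216)]; print("top",t.mean(0) if len(t) else 0)
bl=P[(np.hypot(P[:,0]-509,P[:,1])<40)&(P[:,2]>24)]; print("block px",len(bl),"mm/px",400/318)
for t in("collar_mark","block0_mid"): print(t,[(round(o["p"],2),np.round(o["location"],1)) for o in models.spot_point("wrist",t)[:4]])
print(p,r.as_matrix()[:,2]); plan([390,-325,230],r)
```

```text
[479.8  41.  272. ]
rim (array([507.10002448,   2.08045152]), np.float64(48.9095067107541)) 705 [36.83773762 41.07107266 42.7079835 ]
plate 373.1016881713754
[(60, 15), (62, 12), (64, 13), (66, 13), (68, 13), (70, 18), (72, 16), (74, 13), (76, 18), (78, 14), (80, 13), (82, 17), (84, 16), (86, 15), (88, 14), (90, 17), (92, 13), (94, 14), (96, 14), (98, 12), (100, 3), (102, 1), (116, 9), (118, 19), (120, 27), (122, 62), (124, 118), (126, 144), (128, 538), (130, 102), (132, 18), (134, 18), (136, 23), (138, 26), (140, 19), (142, 24), (144, 26), (146, 25), (148, 27), (150, 33), (152, 27), (154, 32), (156, 20), (158, 30), (160, 27), (162, 30), (164, 32), (166, 33), (168, 37), (170, 38), (172, 36), (174, 30), (176, 33), (178, 31), (180, 35), (182, 35), (184, 42), (186, 35), (188, 44), (190, 35), (192, 40), (194, 28), (196, 36), (198, 44), (200, 48), (202, 53), (204, 35), (206, 40), (208, 40), (210, 39), (212, 36), (214, 43), (216, 31), (218, 27), (220, 26), (222, 55), (224, 31)]
top [651.42588466  30.16792032 221.3414358 ]
block px 490 mm/px 1.2578616352201257
collar_mark [(0.65, array([420.5, 219.8])), (0.51, array([265.3,   7. ]))]
block0_mid [(0.62, array([290.4, 213.5]))]
[479.80281458  40.98601656 272.03268553] [-1.31391642e-02  9.36249124e-04 -9.99913239e-01]
delta tool mm [-141.2  350.5   43.3] twist deg [ 0.  -0.1  0.1] after-turn delta [-140.3  350.9   43.4]
```

View pics/w6.png

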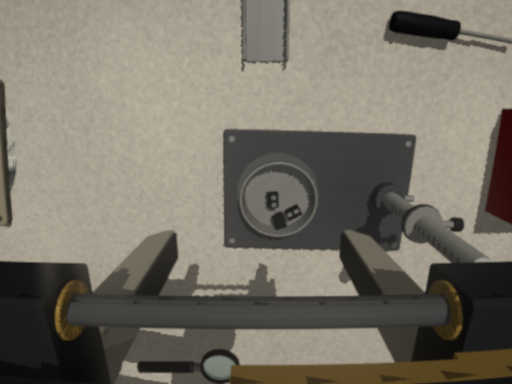

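The dish holds three blocks at (272,200), (278,220) and (292,212). The tray stands empty at (265,30). The black loupe is at (220,365), its handle to the left.

Request:
play_rows(twist=[[0, 0, 0], [0, 0, 5], [0, 0, 8], [0, 0, 8], [0, 0, 8], [0, 0, 8], [0, 0, 8], [0, 0, 8], [0, 0, 8], [0, 0, 8], [0, 0, 8], [0, 0, 3], [0, 0, 0]], delta_pos=[[-15, 36, 0], [-15, 36, 0], [-12, 37, 0], [-6, 38, 0], [0, 38, 0], [5, 38, 0], [11, 37, 0], [16, 36, 0], [20, 34, 0], [0, 0, 20], [0, 0, 20], [0, 0, 0], [0, 0, 0]], gripper=[0, 0, 0, 0, 0, 0, 0, 0, 0, 0, 0, 0, 0])

```text
clock: 21.2
tool_pos: [399.7, -293.2, 231.4]
orientation: [2.523, -1.867, -0.015]
wrist_force: [-0.1, 0.2, -0.3]
grip_width: 0.998
```

Run:
```python
from h import *
p,r=pose(); print(p.round(1),r.as_matrix()[:,0].round(3),r.as_matrix()[:,2].round(3)); C=cam("wrist"); im,d=eyes.get_image("wrist"); cv2.imwrite("pics/w7.png",im)
for t in("loupe_lens","loupe_grip"): print(t,[(round(o["p"],2),np.round(o["location"],1),onz(C,[o["location"]],6)[0].round(1)) for o in models.spot_point("wrist",t)[:3]])
for o in models.outline_of("wrist","loupe_lens")[:2]:
    (c,_)=cv2.findContours(o["mask"].astype(np.uint8),0,2); c=max(c,key=cv2.contourArea); r_,c_=np.nonzero(o["mask"]); q=onz(C,np.c_[c_,r_],9)[:,:2]
    m=q.mean(0); u=np.linalg.svd(q-m,full_matrices=False)[2][0]; s=(q-m)@u; print(round(o["p"],2),"mean",m,"axis",u,"range",s.min(),s.max())
for n in("top","scene"):
    P=cloud(cam(n),np.load(n+"0.npy")); k=(np.hypot(P[:,0]-658,P[:,1]-22)<25)&(abs(P[:,2]-128)<5); print(n,"collar top",np.median(P[k][:,2]))
```

```text
[ 399.7 -293.2  231.4] [ 0.292 -0.956 -0.006] [-0.01   0.003 -1.   ]
loupe_lens [(0.9, array([455.5, 168.6]), array([ 470.8, -534.5,    6. ])), (0.85, array([292.5, 124.5]), array([ 459.4, -316.6,    6. ]))]
loupe_grip [(0.79, array([285.7, 185.3]), array([ 385.1, -332.6,    6. ])), (0.59, array([448. , 115.2]), array([ 528.4, -495.3,    6. ]))]
0.65 mean [ 431.71018313 -323.40501166] axis [-0.98307194 -0.18322   ] range -62.11056345099147 117.11557273025954
0.56 mean [ 501.38901615 -514.56898777] axis [-0.75870633 -0.65143281] range -107.20051265607425 71.99958318378103
top collar top 128.41721642733035
scene collar top 128.1769950504929
```

View pics/w7.png

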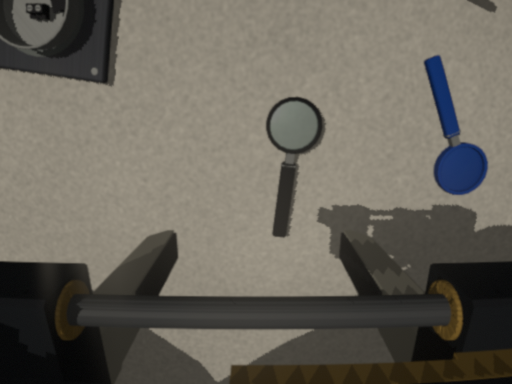

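Run:
```python
from h import *
plan([385.5,-332.2,50],down(-79.4))
```

```text
delta tool mm [ 33.7  23.2 181.8] twist deg [0.5 0.3 6.4] after-turn delta [ 35.2  20.9 181.8]
```

Request:
play_rows(twist=[[0.5, 0.3, 6.4], [0, 0, 0], [0, 0, 0], [0, 0, 0], [0, 0, 0], [0, 0, 0], [0, 0, 0], [0, 0, 0]], delta_pos=[[0, 0, 0], [18, 10, 0], [17, 11, 0], [0, 0, 45], [0, 0, 45], [0, 0, 45], [0, 0, 40], [0, 0, 0]], gripper=[0, 0, 0, 0, 0, 0, 0, 0])

```text
clock: 22.4
tool_pos: [384.5, -342.3, 55.9]
orientation: [2.431, -1.985, 0.013]
wrist_force: [-0.1, 0.5, 0.1]
grip_width: 0.998
```

Run:
```python
from h import *
p,r=pose(); print(p.round(1),r.as_matrix()[:,0].round(3),r.as_matrix()[:,2].round(3)); C=cam("wrist"); im,d=eyes.get_image("wrist"); cv2.imwrite("pics/w8.png",im)
for o in models.outline_of("wrist","loupe_lens")[:2]:
    r_,c_=np.nonzero(o["mask"]); q=onz(C,np.c_[c_,r_],9)[:,:2]
    m=q.mean(0); u=np.linalg.svd(q-m,full_matrices=False)[2][0]; s=(q-m)@u; print(round(o["p"],2),"mean",m,"axis",u,"range",s.min(),s.max())
for t in("loupe_lens","loupe_grip"): print(t,[(round(o["p"],2),np.round(o["location"],1),onz(C,[o["location"]],6)[0].round(1)) for o in models.spot_point("wrist",t)[:3]])
plan([385.5,-332.2,2.5],down(-79.4))
```

```text
[ 384.5 -342.3   55.9] [ 0.2   -0.98   0.008] [ 0.004 -0.008 -1.   ]
0.7 mean [ 518.21686753 -482.81514318] axis [-0.91082585 -0.41279083] range -44.4964697780833 83.44781542013646
loupe_lens [(0.91, array([244.9, 101.4]), array([ 459. , -318.7,    6. ]))]
loupe_grip [(0.79, array([242.5, 209.9]), array([ 385.3, -331.2,    6. ]))]
delta tool mm [-14.4   0.5  58.9] twist deg [-0.5 -1.   0.8] after-turn delta [-13.3   0.2  59.2]
```

View pics/w8.png

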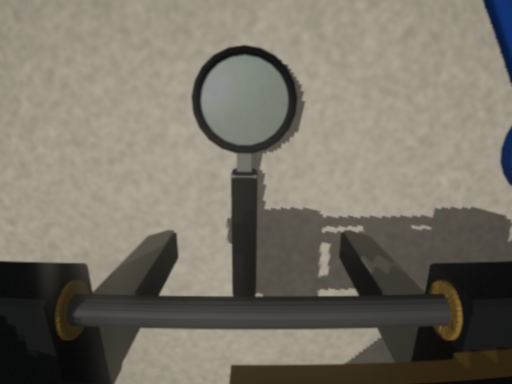

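The black loupe is centred at (245,100), its handle straight down column 245. The fingers (178 and 342) are about 15 px off to the right.

Request:
play_rows(twist=[[-0.5, -1, 0.8], [0, 0, 0], [0, 0, 0]], delta_pos=[[-12, 0, 15], [0, 0, 0], [0, 0, 0]], gripper=[0, 0, 0])

```text
clock: 22.98
tool_pos: [387.8, -334.7, 49.1]
orientation: [2.418, -2.005, 0.006]
wrist_force: [0.3, -0.1, -0.1]
grip_width: 0.999
```

Run:
```python
from h import *
p,r=pose(); print(p.round(1),r.as_matrix()[:,0].round(3),r.as_matrix()[:,2].round(3)); plan([385.4,-332,2.5],down(-79.7))
```

```text
[ 387.8 -334.7   49.1] [ 0.185 -0.983  0.003] [ 0.003 -0.003 -1.   ]
delta tool mm [-3.3  1.9 46.6] twist deg [-0.1 -0.2  0.4] after-turn delta [-3.1  1.8 46.6]
```

Request:
play_rows(twist=[[0, -0.2, 0.4], [0, 0, 0], [0, 0, 0], [0, 0, 0], [0, 0, 0]], delta_pos=[[-3, 2, 14], [0, 0, 14], [0, 0, 10], [0, 0, 3], [0, 0, 0]], gripper=[0, 0, 0, 0, 0])

```text
clock: 23.6
tool_pos: [384.6, -331.5, 4.4]
orientation: [-2.409, 2.013, 0.0]
wrist_force: [-0.5, -0.3, 0.3]
grip_width: 1.0
```

Run:
```python
from h import *
p,r=pose(); print(p.round(1),r.as_matrix()[:,0].round(4),r.as_matrix()[:,2].round(4)); plan([385.4,-332,2.5],down(-79.7))
```

```text
[ 384.6 -331.5    4.4] [ 0.1777 -0.9841 -0.0015] [ 0.0011  0.0018 -1.    ]
delta tool mm [ 0.6 -0.7  1.9] twist deg [-0.1  0.1 -0.1] after-turn delta [ 0.6 -0.7  1.9]
```

Request:
play_rows(twist=[[-0.1, 0.1, 0], [0, 0, 0], [0, 0, 0], [0, 0, 0], [0, 0, 0], [0, 0, 0], [0, 0, 0], [0, 0, 0], [0, 0, 0], [0, 0, 0]], delta_pos=[[0.5, -0.5, 2], [0, 0, 0], [0, 0, 0], [0, 0, 0], [0, 0, 0], [0, 0, 0], [0, 0, 0], [0, 0, 0], [0, 0, 0], [0, 0, 0]], gripper=[0, 0, 1, 1, 1, 1, 1, 1, 1, 1], squeeze=60)

```text
clock: 24.85
tool_pos: [386.0, -332.8, 3.6]
orientation: [2.41, -2.014, 0.004]
wrist_force: [-1.1, 0.1, 1.9]
grip_width: 0.191
```

Run:
```python
from h import *
s=status.read_state(); p,r=pose(); print(p.round(1),s["grip_width"]*93,s["wrist_force"],r.as_matrix()[:,0].round(4),r.as_matrix()[:,2].round(4))
```

```text
[ 386.  -332.8    3.6] 17.71772898129941 [-1.13843377  0.08193259  1.93485345] [ 0.1778 -0.9841  0.0022] [ 0.0012 -0.002  -1.    ]
```

Request:
play_rows(twist=[[0, 0, 0], [0, 0, 0], [0, 0, 0], [0, 0, 0], [0, 0, 0], [0, 0, 0], [0, 0, 0]], delta_pos=[[0, 0, -5], [0, 0, -15], [0, 0, -25], [0, 0, -25], [0, 0, -20], [0, 0, -8], [0, 0, 0]], gripper=[1, 1, 1, 1, 1, 1, 1])

```text
clock: 25.72
tool_pos: [385.9, -332.6, 108.7]
orientation: [2.41, -2.013, 0.006]
wrist_force: [-0.4, -0.1, -1.5]
grip_width: 0.186
```

```bash
cat > loupe.py <<'E'
from h import *
def lens():
    p,r=pose(); C=cam("wrist"); im,d=eyes.get_image("wrist"); P=cloud(C,d); Pt=r.inv().apply(P-p)
    k=(np.hypot(Pt[:,0],Pt[:,1]+75)<48)&(abs(Pt[:,2])<25); Q=Pt[k]
    A=np.c_[Q[:,:2],np.ones(len(Q))]; 
    for _ in range(5):
        x=np.linalg.lstsq(A,Q[:,2],rcond=None)[0]; g=abs(A@x-Q[:,2])<3; A,Q=A[g],Q[g]
    n=np.array([-x[0],-x[1],1]); n/=np.linalg.norm(n)
    print("tcp",p.round(1),"zt",r.as_matrix()[:,2].round(4),"n pts",len(Q),"plane slopes(tool) deg",np.degrees(np.arctan(x[:2])).round(2),"z at lens",(x@[0,-75,1]).round(1),"resid",np.std(A@x-Q[:,2]).round(2))
    print("normal world",(r.apply(-n)).round(4)); rad=np.hypot(Q[:,0]-Q[:,0].mean(),Q[:,1]-Q[:,1].mean())
    o=models.spot_point("wrist","loupe_lens")[:1]
    K,dd,T=C
    for q in o:
        v,c=ray(C,[q["location"]]); vt=r.inv().apply(v[0]); ct=r.inv().apply(c-p); L=ct+vt*((-2.4-ct[2])/vt[2]); print("lens px",q["location"],"tool",L.round(1),"world",(p+r.apply(L)).round(1))
    return im
E
python3 - <<'E'
from loupe import *
im=lens(); cv2.imwrite("pics/w9.png",im)
E
```

```text
tcp [ 385.9 -332.6  108.7] zt [ 0.0019 -0.0032 -1.    ] n pts 14115 plane slopes(tool) deg [-0.17 -1.62] z at lens -4.5 resid 1.45
normal world [0.0253 0.0111 0.9996]
lens px [506.2, 142.0] tool [133.2 -58.7  -2.4] world [ 467.3 -453.2  111.6]
```

Request:
play_rows(twist=[[0, 0, 0], [0, 0, 0], [0, 0, 0], [0, 0, 0], [0, 0, 0], [0, 0, 0], [0, 0, 0], [0, 0, 0], [0, 0, 0], [0, 0, 0], [0, 0, 0], [0, 0, 0], [0, 0, 0]], delta_pos=[[-8, -3, -2], [-18, -6, -2], [-28, -10, -2], [-34, -12, -2], [-34, -12, -2], [-34, -12, -2], [-34, -12, 0], [-34, -12, 0], [-30, -10, 0], [-22, -7, 0], [-12, -4, 0], [-5, 0, 0], [0, 0, 0]], gripper=[1, 1, 1, 1, 1, 1, 1, 1, 1, 1, 1, 1, 1])

```text
clock: 27.45
tool_pos: [426.3, -3.1, 114.6]
orientation: [2.415, -2.009, -0.016]
wrist_force: [0.9, -0.3, -0.7]
grip_width: 0.183
```

```bash
cat > loupe.py <<'E'
from h import *
def lens():
    p,r=pose(); C=cam("wrist"); im,d=eyes.get_image("wrist"); P=cloud(C,d); Pt=r.inv().apply(P-p)
    k=(np.hypot(Pt[:,0],Pt[:,1]+75)<45)&(Pt[:,2]>-20)&(Pt[:,2]<15); Q=Pt[k]
    c,R_=fitcircle(Q[cv2.convexHull(Q[:,:2].astype(np.float32),returnPoints=False).ravel()]); print("lens(tool)",c.round(1),"R",R_.round(1),"world",(p+r.apply([*c,-2.4])).round(1))
    rr=np.hypot(*(Q[:,:2]-c).T); print("tcp",p.round(1),"zt",r.as_matrix()[:,2].round(4))
    for nm,m in(("rim",(rr>29)&(rr<33.5)),("glass",rr<25)):
        q=Q[m]; A=np.c_[q[:,:2]-c,np.ones(len(q))]; 
        for _ in range(6):
            x=np.linalg.lstsq(A,q[:,2],rcond=None)[0]; g=abs(A@x-q[:,2])<2.5; A,q=A[g],q[g]
        n=r.apply([x[0],x[1],-1.]); print(nm,len(q),"slopes deg tool",np.degrees(np.arctan(x[:2])).round(2),"tool z",x[2].round(2),"world z",(p+r.apply([*c,x[2]]))[2].round(1),"world n",n.round(4))
    h=Pt[(abs(Pt[:,0])<7)&(Pt[:,1]>-60)&(Pt[:,1]<-12)&(Pt[:,2]>-20)&(Pt[:,2]<15)]; 
    for a in range(-60,-12,6):
        b=h[(h[:,1]>=a)&(h[:,1]<a+6)]; print(a+3,len(b),np.median(b[:,2]).round(2) if len(b) else '',end='; ')
    return im
E
python3 - <<'E'
from loupe import *
im=lens(); cv2.imwrite("pics/w9.png",im)
E
```

```text
lens(tool) [ -0.7 -70.2] R 36.0 world [495.2  10.4 116.5]
tcp [426.3  -3.1 114.6] zt [-0.0083  0.0064 -0.9999]
rim 2345 slopes deg tool [ 0.1 -5.1] tool z -6.15 world z 120.3 world n [0.0964 0.0081 0.9993]
glass 8049 slopes deg tool [0.   1.12] tool z -4.17 world z 118.3 world n [-0.0109 -0.0101  1.0001]
-57 323 -4.43; -51 306 -3.46; -45 362 -6.91; -39 219 -6.82; -33 214 -6.67; -27 335 -7.36; -21 289 -7.81; -15 283 -7.87;
```

View pics/w9.png

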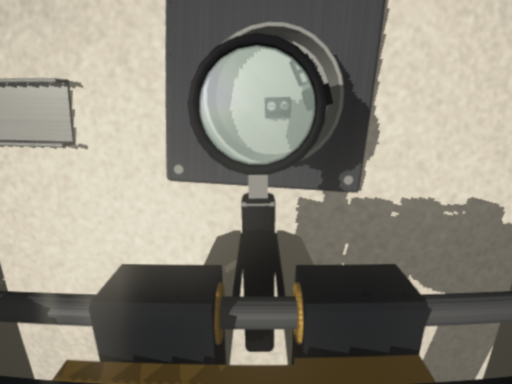

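The black loupe is firmly held, lens at (260,100) px with the dish visible under it, a little ahead. I'll check how level it is against the bench plane in the same depth image before the final correction.

```bash
cat > lv.py <<'E'
from h import *
def fit(q,tol,x0=None,it=10):
    A=np.c_[q[:,:2],np.ones(len(q))]; x=x0
    for _ in range(it):
        g=abs(A@x-q[:,2])<tol if x is not None else np.ones(len(q),bool)
        x=np.linalg.lstsq(A[g],q[g,2],rcond=None)[0]
    return x,g.sum(),np.std((A@x-q[:,2])[g])
def level(px=None):
    p,r=pose(); C=cam("wrist"); im,d=eyes.get_image("wrist"); P=cloud(C,d)
    b=P[(abs(P[:,2])<15)]; print("bench",[np.round(v,4) for v in fit(b,4,np.zeros(3))])
    Pt=r.inv().apply(P-p)
    # black pixels of rim and handle: split by colour
    rr,cc=np.nonzero(d>0); dark=im[rr,cc].max(1)<45; near=(Pt[:,2]>-16)&(Pt[:,2]<4)&(abs(Pt[:,0])<40)&(Pt[:,1]<-12)&(Pt[:,1]>-115)
    H=Pt[dark&near&(abs(Pt[:,0])<8)&(Pt[:,1]>-42)]; F=Pt[dark&near&(Pt[:,1]<-42)]
    print("handle n",len(H),"slope y deg",np.degrees(np.polyfit(H[:,1],H[:,2],1)[0]).round(2))
    A=Pt[dark&near]; x,n,s=fit(A,1.2,np.array([0,-0.03,-8.3])); print("top plane tool: slopes deg",np.degrees(x[:2]).round(2),"z@0",x[2].round(2),"z@-75",(x@[0,-75,1]).round(2),n,s.round(2))
    g=abs(np.c_[A[:,:2],np.ones(len(A))]@x-A[:,2])<1.2; B=A[g]; B=B[B[:,1]<-42]; B=B[np.hypot(B[:,0],B[:,1]+75)<40]
    h=B[cv2.convexHull(B[:,:2].astype(np.float32),returnPoints=False).ravel()]; c,R_=fitcircle(h); z=x@[*c,1]; print("lens tool",c.round(1),"R",R_.round(1),"centre world",(p+r.apply([*c,z+6])).round(1))
    nw=r.apply([x[0],x[1],-1.]); print("normal world",nw.round(4),"tcp",p.round(1),"zt",r.as_matrix()[:,2].round(4)); return im
E
python3 - <<'E'
from lv import *
level()
E
```

```text
bench [array([-0.0003,  0.0006, -0.0917]), np.int64(105072), np.float64(0.8772)]Traceback (most recent call last):
  File "<stdin>", line 2, in <module>
  File "lv.py", line 15, in level
    print("handle n",len(H),"slope y deg",np.degrees(np.polyfit(H[:,1],H[:,2],1)[0]).round(2))
                                                     ~~~~~~~~~~^^^^^^^^^^^^^^^^^
    raise TypeError("expected non-empty vector for x")
TypeError: expected non-empty vector for x
```

```bash
sed -i 's/max(1)<45/max(1)<90/' lv.py
python3 - <<'E'
from lv import *
level()
E
```

```text
bench [array([-0.0003,  0.0006, -0.1013]), np.int64(105017), np.float64(0.8752)]
handle n 895 slope y deg -2.89
top plane tool: slopes deg [ 0.12 -0.49] z@0 -7.79 z@-75 -7.15 4454 0.57
lens tool [ -0.6 -74.6] R 33.4 centre world [499.7  10.4 115.4]
normal world [ 0.0169 -0.0069  0.9999] tcp [426.5  -3.6 114.7] zt [-0.0081  0.0064 -0.9999]
```

Request:
play_rows(twist=[[0.45, 0.3, 0], [0.45, 0.3, 0], [0, 0, 0], [0, 0, 0], [0, 0, 0]], delta_pos=[[5.5, -3.5, -3], [5.5, -3.5, -3.5], [0, 0, 0], [0, 0, 0], [0, 0, 0]], gripper=[1, 1, 1, 1, 1])

```text
clock: 28.22
tool_pos: [436.4, -15.7, 121.9]
orientation: [-2.407, 2.01, -0.015]
wrist_force: [-0.4, 0.4, -2.1]
grip_width: 0.184
```

Run:
```python
from lv import *
level(); w=np.load("w6.npy")
```

```text
bench [array([-0.0005,  0.0004, -0.0058]), np.int64(105052), np.float64(0.8501)]
handle n 892 slope y deg -3.44
top plane tool: slopes deg [ 0.1  -0.57] z@0 -7.89 z@-75 -7.15 4463 0.57
lens tool [ -0.4 -74.7] R 33.4 centre world [509.8  -1.9 123.9]
normal world [-0.001   0.0021  1.    ] tcp [436.4 -15.7 121.9] zt [ 0.0111 -0.002  -0.9999]
```

Request:
play_rows(twist=[[0, 0, 0], [0, 0, 0], [0, 0, 0], [0, 0, 0]], delta_pos=[[-3, 0.4, 0.8], [0, 0, 0], [0, 0, 0], [0, 0, 0]], gripper=[1, 1, 1, 1])

```text
clock: 28.78
tool_pos: [435.1, -12.2, 120.7]
orientation: [-2.408, 2.01, -0.014]
wrist_force: [0.2, -0.4, -1.8]
grip_width: 0.187
```

Run:
```python
from lv import *
im=level()
p,r=pose(); C=cam("wrist"); im,d=eyes.get_image("wrist"); Pt=r.inv().apply(cloud(C,d)-p); c=np.array([-.4,-74.7]); q=Pt[:,:2]-c; rr=np.hypot(*q.T); a=np.degrees(np.arctan2(q[:,1],q[:,0]))%360
for lo in range(0,360,45):
    m=(rr>29.5)&(rr<32.5)&(a>=lo)&(a<lo+45)&(Pt[:,2]>-16)&(Pt[:,2]<8); print(lo+22,m.sum(),np.percentile(Pt[m][:,2],[10,50,90]).round(1), end=' | ')
for y in range(-66,0,6):
    m=(abs(Pt[:,0])<5)&(Pt[:,1]>=y)&(Pt[:,1]<y+6)&(Pt[:,2]>-16)&(Pt[:,2]<8); print(y+3,m.sum(),np.percentile(Pt[m][:,2],[10,50,90]).round(1) if m.any() else '')
cv2.imwrite("pics/w10.png",im)
s=eyes.get_image("scene")[0]; cv2.imwrite("pics/f.png",np.hstack([cv2.resize(s[80:305,120:420],(400,300)),cv2.resize(eyes.get_image("top")[0][110:290,140:380],(400,300))]))
```

```text
bench [array([-0.0005,  0.0005, -0.0102]), np.int64(104904), np.float64(0.8594)]
handle n 899 slope y deg -3.7
top plane tool: slopes deg [ 0.09 -0.49] z@0 -7.83 z@-75 -7.18 4436 0.57
lens tool [ -0.6 -74.6] R 33.5 centre world [508.4   1.7 122.7]
normal world [-0.0016  0.0018  1.    ] tcp [435.1 -12.2 120.7] zt [ 0.0104 -0.0019 -0.9999]
22 305 [-8.1 -7.4 -6.6] | 67 288 [-8.4 -7.5 -6.8] | 112 290 [-8.3 -7.5 -6.7] | 157 319 [-8.2 -7.4 -6.4] | 202 335 [-8.1 -7.2 -6.4] | 247 364 [-7.9 -7.1 -6.1] | 292 355 [-7.9 -7.1 -6.2] | 337 330 [-8.1 -7.2 -6.4] | -63 244 [-5.7 -4.7 -3.9]
-57 229 [-5.2 -4.4 -3.6]
-51 211 [-4.3 -3.5 -2.5]
-45 257 [-8.2 -6.9 -2.3]
-39 209 [-7.7 -6.7 -5.9]
-33 213 [-7.5 -6.7 -6. ]
-27 220 [-8.4 -7.5 -6.6]
-21 205 [-8.6 -7.8 -7.1]
-15 201 [-8.7 -7.9 -7.3]
-9 197 [-8.7 -8.  -7.2]
-3 193 [-8.7 -8.  -7.4]
```

View pics/f.png

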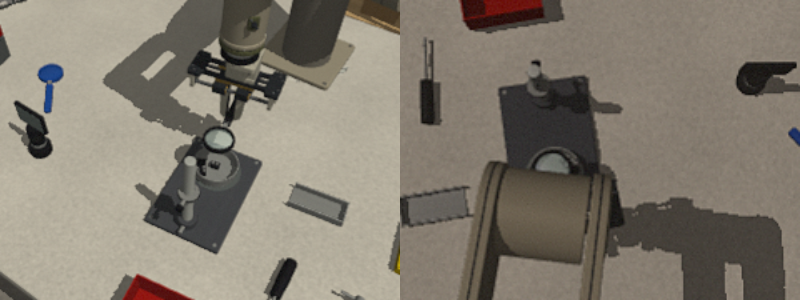

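The scene view shows the lens over the dish (218,140) clear of the column, the tray flat and empty at (318,203), and nothing else disturbed. The rim heights agree all round to within 0.4 mm. Next is a stillness check, then hand-in.

Request:
play_rows(twist=[[0, 0, 0], [0, 0, 0]], delta_pos=[[0, 0, 0], [0, 0, 0]], gripper=[1, 1])

```text
clock: 29.22
tool_pos: [435.1, -12.3, 120.8]
orientation: [-2.408, 2.01, -0.015]
wrist_force: [0.5, -0.2, -1.5]
grip_width: 0.186
```

Run:
```python
from lv import *
level(); s=status.read_state(); print(s["clock"],abs(s["joint_vel"]).max(),s["grip_width"]*93); print(manip.sign_off())
```

```text
bench [array([-0.0005,  0.0005, -0.0137]), np.int64(104976), np.float64(0.8588)]
handle n 908 slope y deg -4.03
top plane tool: slopes deg [ 0.12 -0.56] z@0 -7.89 z@-75 -7.16 4461 0.57
lens tool [ -0.5 -74.6] R 33.5 centre world [508.4   1.6 122.7]
normal world [-5.0e-04  1.6e-03  1.0e+00] tcp [435.1 -12.3 120.8] zt [ 0.0105 -0.0019 -0.9999]
29.275 0.00228257426746537 17.43003857059818
the job is handed in; nothing more can be done
None
```

I finished the job and handed it in at about 29 s. I tipped all three terminal blocks into the dish and set the empty tray flat on the bench. The black loupe is held by its handle over the dish at 60 N.

**Blocks:** The wrist picture showed three blocks in the dish, one apparently on its side.

**Tray:** The depth check put its walls at about 19 mm all round, so it lies flat and released.

**Dish and bystanders:** The dish centre read the same after tipping, to within a millimetre. The last scene and top pictures showed the camera head, screwdriver and collar undisturbed. The vise was mostly out of those crops, but the arm never went near it.

**Lens:** In the last reading it was centred at (508.4, 1.6) mm, against the dish centre at about (508.7, 1.0). It was at height 122.7 mm, against the collar line at about 123 mm, and level to about 0.1°. The arm was still and the loupe was well clear of the column.

**Checks that disagreed:**
- **Handle slope:** it read about 3–4° where the rim read level. I put this down to steps along the handle and trusted the rim.
- **Collar height:** readings of its top face ran from 128.2 to about 129 mm, so the focal height is known to about 1 mm. I worked it out from that face and did not measure the black line directly.

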